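Press the red pawl onto the pivot pin block

ROBOT

A 6-joint arm with a two-finger parallel gripper is mounted at the origin on the work surface. World frame = base frame: x ahead of the robot, y to its left, z up, the work surface at z = 0. Lengths are in m, angles in rad, forces in N, time in s.
With the tool pointing down it reaches from about 0.375 to 0.9 m from the base axis. Payload 3.1 kg.
Tool frame: the origin (TCP) lies midway between the tips of the shut fingers; the grasp point (between the pads) lies 19 mm behind it; z points along the fingers, y is the line along which they close (so a half turn about z gives the same grasp; the last joint's range is limited). The gripper opens to 85 mm and grips with 20 to 120 N. Pads are 22 mm wide; open, the fingers measure 114 mm over their backs; the gripper's body (76 mm by 85 mm) begins 54 mm behind the grasp point. The pads swing forward as they close: fully open they stand 13 mm farther back than shut.
Start: joints at [0.989, 0.527, 1.433, -0, 1.181, -0.178], TCP at [0.246, 0.575, 0.195] pointing down, gripper open.
Joint ranges: [-3.08, 3.08], [-0.75, 2.2], [0.22, 2.44], [-1.43, 4.57], [0, 2.65], [-2.85, 2.85]. Speed limits (rad/s): [2.79, 2.79, 3.14, 3.14, 3.14, 3.14].

INTERFACE

Orientations are given as a unit quaternion [x, y, z, w].
In Python, from station import manip gives the robot as it stands.
- The arm moves only by the tool step_arm, never from a script. Its argument "targets" is text: rows parted by semicolons, each of 4 numbers parted by spaces: the shift along the tool's x, y, z in mm, then the turn about the tool's z in degrees. A call has 1 to 12 rows; each row is the pose to reach, as a shift and turn from the pose commanded when the call began, along the tool's axes at that moment; what a row does not reach only later rows make up. A row lasts 1/10 s, in which the tool goes at most 50 mm and 8.59 degrees, less where a joint would pass 70% of its speed; a pose out of reach is approached as far as the arm can. A call with a gripper value outside its range is refused whole. "gripper" is the closure, from 0 (fully open) to 1 (shut), set as the call begins (left out, the last holds). The fingers move at their own pace and stop on an object; "squeeze" is the grip in N (left out, the last holds). Time passes only in rows, so rows that repeat a pose let the fingers close. It gives the time, the measured TCP pose, the force, the opening and the grip force at its end, in the units of the state.
- manip.sense(): the state, without advancing time (a new reading comes with each control period).
- manip.snapshot(name): name is "scene" or "side" or "wrist"; returns the picture (480x640x3 uint8, red, green, blue); there is no depth.
- manip.get_calibration(name): a dict with "fov_y" (degrees; the focal length in pixels is half the picture's height over the tangent of half this angle, whatever the lens; pixels are square), "cx", "cy" (the principal point, pixels), "extrinsics" (4x4, takes a point from camera to world coordinates); the wrist camera has in their place "tool_from_camera" (4x4, takes a point from camera to tool coordinates, whose origin is the TCP and whose axes are the flange's). Camera axes: x right, y down, z forward; pixel columns grow to the right and rows downward; lengths in m; the calibration is good to about 2 mm. A picture is of the moment at which its call begins: read the wrist's pose just before it. get_calibration takes no time and is no camera call.
- manip.sign_off(): hands the job in; it is judged then, once.
Trained networks look in the newest picture that a camera, given by its name, has taken for a name from the list of things; names that differ only in an ending like _2 or _b are one class to them, and where a whole thing is asked for, a point or a joint stands for the part that bears it (a point fixed in the world has none). Each returns a list of dicts, best first, with "p" (0 to 1); they miss things now and then, are a little off and sometimes report something else, mostly with a low value. They report only what shows in the picture. A call takes as long as a camera call. They do not tell look-alikes from the thing itself.
- manip.recognise(camera, query): "position" ([column, row] in pixels, amid what is visible of it).
- manip.masks_of(camera, query): "pixels" (480x640 bool, what is visible of it) and "position" ([column, row] in pixels, amid what is visible of it).
- manip.mark_of(camera, query): "position" ([column, row] in pixels: a listed point, or the origin of a listed thing).
The state is a dict: "t": time; "q": joint angles; "qd": joint speeds; "tau": joint torques, N m; "tcp_pos": TCP position; "tool_rot": TCP orientation; "force": force on the tool from outside, world axes, zero at the start; "ft_torque": the same for the moment, N m; "finger_gap": opening from 0.0 (shut) to 1.0 (fully open); "gripper_force": force on a finger pad.
Only numpy, scipy, OpenCV 4.12 (cv2) and the standard library are available. Lean on these libraries where they do the work, as an engineer would, in place of code of your own. Each camera call takes 0.05 s, during which the arm holds its last target. There are 200 camera calls.

TASK

Pick up the red cast pawl and press its two sockets down over the two studs of the blued steel pivot pin block until it is fully home, pushing the brass lock plate down flush beneath it; either way round will do. Let go and leave it sitting there level, and leave the yellow pawl where it lies.

Things in the scene. Friction and masses are not known exactly. Their poses are not given: they have to be found in the camera images.
- red_pawl_mid (a point): Red cast pawl to fit, loose on the bench: block 110 long (x) x 46 wide (y, flat sides to grip) x 40 mm high (z up), 0.3 kg; a 19 mm pointed tooth on its +x end, 7 mm pad on its -x end. Two round 26 mm sockets run right through it vertically, 32 mm either side of centre along x. Point: block centre, midway between the sockets, 20 mm above its underside.
- pin_seat (a point): Middle of the flat top of the fixed dark blue steel pin block, 40 mm above the bench; z up. Body 120 (x) x 42 (y) mm on a 170 x 90 x 12 foot plate. Two steel studs stand on the top, 32 mm either side along x: 32 high, 22 diameter, tapering from 14 mm up to 10 at the tip. Pawl fully home: its centre is 20 mm above this point (30 when resting on the unpressed lock plate).
- lock_plate (a joint): Brass lock plate (104 x 32 mm) round the studs of the pin block; travel in m, 0 = raised 10 mm above the flat top (start), 0.010 = flush with it. Slides straight down under a push of about 12 N (about 2 N more per 15 mm/s), stays where it is left; a pawl's weight alone does not move it.
- yellow_pawl_mid (a point): A yellow pawl of the same shape and size, not wanted; same point and axes as the red one. (A third, grey one and other shop parts also lie about, at least 100 mm from pawl centre to pawl centre.)
There are look-alikes about, which are no part of the job. Of the things like the part that bears red_pawl_mid, leave any that is blue; of the rest the larger one is meant.

How it is judged:
At the end, for the whole second after the job is handed in: The released red pawl sits on both studs: centre within 10 mm horizontally of the seat's middle and less than 23 mm above its flat top (20 mm is fully home), within 10 degrees of the pin block's length either way round, level within 0.1 rad (horizontal distance between red_pawl_mid and pin_seat below 0.01 m and z of red_pawl_mid in the frame of pin_seat between 0.015 and 0.023 m and angle between the x axis of red_pawl_mid and the x axis of pin_seat, either way round below 0.175 rad and angle between red_pawl_mid's own z axis and vertical below 0.1 rad); the robot touches nothing.
It fails at once if the yellow pawl is moved more than 40 mm (distance of yellow_pawl_mid from where it was at the start of the episode above 0.04 m).
It also fails if it takes over 35 s, if anything falls off the work surface, if the arm or the gripper's body presses on something with over 40 N, if the wrist force passes 120 N, or if a joint passes its speed limit or range.

## Working session

There is one attempt and no reset: what is moved stays moved. The work goes in short steps, Python scripts to look and compute and a tool call to move; the robot and the scene stay as the last step left them, time stands still between calls to the robot, and variables do not carry over. Pictures are saved under pics/ and viewed, at most 13 in all, crops included, and the job is handed in when it is done.

Besides the shell and the picture viewer there is one more tool, called by a JSON object that holds its "name" and its "arguments". step_arm: Moves the arm, as the interface text tells. Its arguments: {"type":"object","properties":{"targets":{"type":"string"},"gripper":{"type":"number"},"squeeze":{"type":"number"}},"required":["targets"]}

```bash
mkdir -p pics; cat > h.py <<'E'
import numpy as np,cv2
from scipy.spatial.transform import Rotation as R
from station import manip
def snap(n,f=None):
    s=manip.sense(); im=manip.snapshot(n)
    if f: cv2.imwrite('pics/'+f,im[:,:,::-1])
    return s,im
def cam(n,s):
    c=manip.get_calibration(n)
    if 'extrinsics' in c: T=np.array(c['extrinsics'])
    else:
        W=np.eye(4);W[:3,:3]=R.from_quat(s['tool_rot']).as_matrix();W[:3,3]=s['tcp_pos']
        T=W@np.array(c['tool_from_camera'])
    f=240/np.tan(np.radians(c['fov_y']/2))
    return T,f,c['cx'],c['cy']
def ray(C,p,z):
    T,f,cx,cy=C
    d=T[:3,:3]@np.array([(p[0]-cx)/f,(p[1]-cy)/f,1]);o=T[:3,3]
    return o+d*(z-o[2])/d[2]
def proj(C,P):
    T,f,cx,cy=C
    q=T[:3,:3].T@(np.array(P)-T[:3,3]);return q[:2]/q[2]*f+[cx,cy]
E
python3 - <<'E'
from h import *
ims=[]
for n in ['scene','side','wrist']:
    s,im=snap(n,n+'0.png');C=cam(n,s)
    print(n,manip.get_calibration(n).get('fov_y'),C[0][:3,3].round(3),C[0][:3,2].round(2))
    for q,z in [('red_pawl_mid',.02),('pin_seat',.04),('yellow_pawl_mid',.02)]:
        for d in manip.mark_of(n,q): print(q,round(d['p'],2),np.round(d['position']),ray(C,d['position'],z).round(3))
print(s['t'],s['tool_rot'])
E
```

```text
scene 56.792581519152975 [ 0.961 -0.176  0.692] [-0.61  0.13 -0.78]
red_pawl_mid 0.91 [138. 246.] [ 0.357 -0.415  0.02 ]
red_pawl_mid 0.89 [251. 282.] [ 0.492 -0.213  0.02 ]
red_pawl_mid 0.77 [211. 227.] [ 0.343 -0.274  0.02 ]
pin_seat 0.94 [471. 238.] [0.505 0.206 0.04 ]
yellow_pawl_mid 0.7 [325. 252.] [ 0.458 -0.066  0.02 ]
side 53.84140389639566 [-0.163 -0.707  0.684] [ 0.58  0.59 -0.56]
red_pawl_mid 0.81 [385. 278.] [ 0.508 -0.216  0.02 ]
red_pawl_mid 0.66 [422. 370.] [ 0.353 -0.427  0.02 ]
red_pawl_mid 0.58 [353. 327.] [ 0.346 -0.269  0.02 ]
yellow_pawl_mid 0.69 [322. 261.] [ 0.454 -0.072  0.02 ]
wrist 64.36935811141564 [0.172 0.607 0.374] [ 0.29 -0.13 -0.95]
0.4 [ 2.00543387e-01  9.79684804e-01 -1.72764210e-04 -6.83126304e-05]
```

View pics/scene0.png

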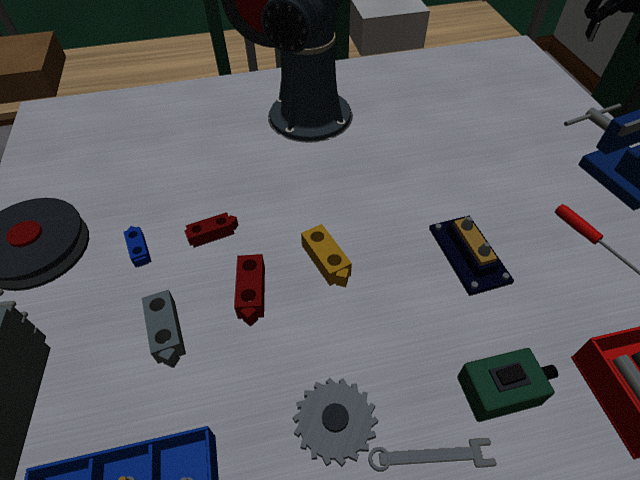

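View pics/side0.png

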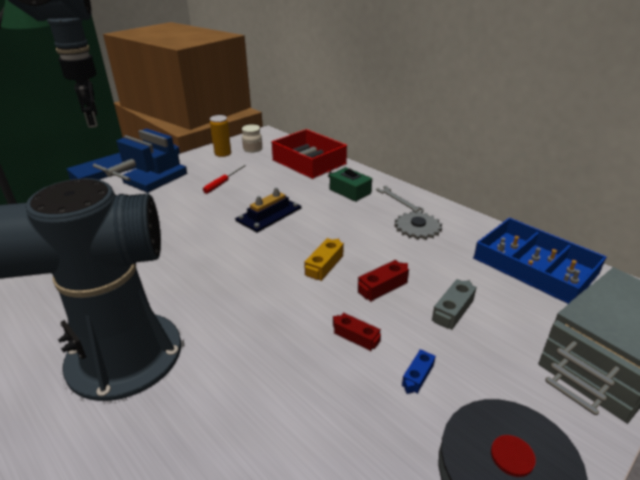

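The scene picture shows the wanted (larger) red pawl at (250,288), with its tooth at (250,318). The smaller red look-alike is at (211,229), the blue at (137,246), yellow at (328,254) and the pin block at (472,250). The side view agrees, with the large red pawl at (384,279) and the pin block at (268,208). I'll go over the pin block first.

```bash
python3 - <<'E'
from h import *
s=manip.sense();M=R.from_quat(s['tool_rot']).as_matrix();p=np.array(s['tcp_pos'])
for t in ([.44,.21,.26],[.42,-.20,.26]): print((M.T@(np.array(t)-p)*1000).round())
c=manip.get_calibration('wrist');print(c)
E
```

```text
[-322. -259.  -65.]
[-465. -644.  -65.]
{'fov_y': 64.36935811141564, 'cx': 316.03236186281526, 'cy': 231.94885568377487, 'tool_from_camera': array([[ 4.22653572e-05, -9.48193861e-01, -3.17692305e-01,
         7.99796438e-02],
       [ 9.99999613e-01,  3.19341101e-04, -8.20076300e-04,
         1.00332204e-03],
       [ 8.79043524e-04, -3.17692148e-01,  9.48193507e-01,
        -1.79548902e-01],
       [ 0.00000000e+00,  0.00000000e+00,  0.00000000e+00,
         1.00000000e+00]])}
```

{"name": "step_arm", "arguments": {"targets": "-36 -29 -65 0;-72 -58 -65 0;-108 -87 -65 0;-144 -116 -65 0;-180 -145 -65 0;-216 -174 -65 0;-252 -203 -65 0;-288 -231 -65 0;-322 -259 -65 0;-322 -259 -65 0;-322 -259 -65 0;-322 -259 -65 0", "gripper": 0, "squeeze": 60}}

```text
t: 1.8
tcp_pos: [0.4393, 0.2107, 0.2599]
tool_rot: [0.2, 0.98, 0.0, -0.0]
force: [-0.8, -0.2, -0.9]
finger_gap: 1.0
gripper_force: 0.0
```

```bash
python3 - <<'E'
from h import *
s,im=snap('wrist','w1.png');C=cam('wrist',s);print(s['tcp_pos'],s['t'],np.abs(s['qd']).max())
for q,z in [('pin_seat',.04),('yellow_pawl_mid',.02)]:
    for d in manip.mark_of('wrist',q): print(q,round(d['p'],2),np.round(d['position']),ray(C,d['position'],z).round(4))
for d in manip.masks_of('wrist','lock_plate'):
    m=d['pixels'].astype('uint8');print(d['p'],m.sum(),d['position']);c=np.vstack([k[:,0] for k in cv2.findContours(m,0,2)[0]])
    g=np.array([ray(C,k,.05)[:2] for k in c]).astype('f4')*1000;print(cv2.minAreaRect(g))
E
```

```text
[0.43927577 0.21066822 0.25990244] 1.8 0.023900738153629444
pin_seat 0.92 [340. 248.] [0.5164 0.2077 0.04  ]
yellow_pawl_mid 0.7 [114. 290.] [ 0.4666 -0.069   0.02  ]
0.8 2051 [338.7, 247.1]
((516.4616088867188, 206.78024291992188), (106.8228530883789, 33.21739959716797), 4.030284404754639)
```

View pics/w1.png

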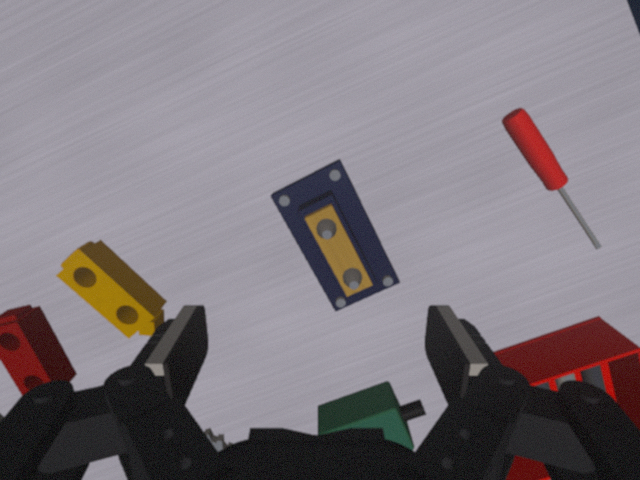

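The pin block's brass plate is centred near (339,247) with its studs at (326,229) and (352,278). Seat is about (0.516, 0.207), yaw 4°, and the plate size matches. The red pawl is at lower left, so I'll go over it.

{"name": "step_arm", "arguments": {"targets": "-16 -43 0 0;-32 -86 0 0;-48 -129 0 0;-64 -172 0 0;-80 -215 0 0;-96 -258 0 0;-112 -301 0 0;-128 -344 0 0;-143 -385 0 0;-143 -385 0 0;-143 -385 0 0;-143 -385 0 0"}}

```text
t: 3.2
tcp_pos: [0.4199, -0.1986, 0.2597]
tool_rot: [0.2, 0.98, 0.0, -0.0]
force: [0.1, -0.1, -0.5]
finger_gap: 0.999
gripper_force: 0.0
```

```bash
cat >> h.py <<'E'
def rects(C,q,z,top=None):
    for d in manip.masks_of('wrist',q):
        m=d['pixels'].astype('uint8');k=[k for k in cv2.findContours(m,0,2)[0]];c=max(k,key=cv2.contourArea)[:,0]
        g=np.array([ray(C,k,z)[:2] for k in c]).astype('f4')*1000;print(round(d['p'],2),np.round(d['position']),m.sum(),cv2.minAreaRect(g))
E
python3 - <<'E'
from h import *
s,im=snap('wrist','w2.png');C=cam('wrist',s);print(s['tcp_pos'],s['t'])
for d in manip.mark_of('wrist','red_pawl_mid'): print(round(d['p'],2),np.round(d['position']),ray(C,d['position'],.02).round(4))
rects(C,'red_pawl_mid',.03)
E
```

```text
[ 0.4199167  -0.19856456  0.25968046] 3.2
0.97 [221. 149.] [ 0.3488 -0.2787  0.02  ]
0.94 [331. 250.] [ 0.5036 -0.2139  0.02  ]
0.66 [116. 202.] [ 0.354  -0.4151  0.02  ]
0.93 [331. 253.] 4126 ((506.22845458984375, -215.68130493164062), (48.00187301635742, 143.1347198486328), 81.42176818847656)
0.81 [220. 147.] 2805 ((346.143310546875, -270.23443603515625), (36.00874710083008, 103.30606842041016), 11.248030662536621)
0.58 [112. 201.] 2858 ((351.97027587890625, -411.07861328125), (89.23780822753906, 45.46974182128906), 12.238883018493652)
```

View pics/w2.png

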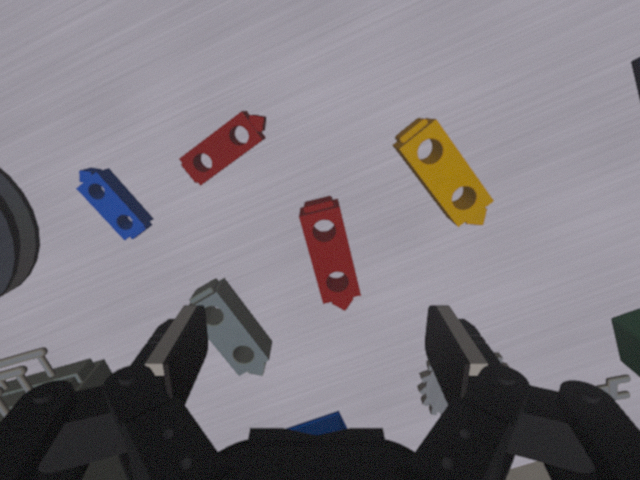

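The wanted red pawl is at (331,253), with its sockets at (324,230) and (337,282) and the tooth outward. Grey is at (232,328) and the small red at (222,148). The pawl is at about (0.504, -0.214), yaw -8.6°. I'll work out the approach and the finger clearance to grey.

```bash
cat >> h.py <<'E'
def delta(t,yaw):
    s=manip.sense();M=R.from_quat(s['tool_rot']).as_matrix()
    y=np.degrees(np.arctan2(M[1,1],M[0,1]))
    dy=(yaw-y+90)%180-90
    print('shift',(M.T@(np.array(t)-s['tcp_pos'])*1000).round(1),'turn',round(-dy,1))
E
python3 - <<'E'
from h import *
s=manip.sense();C=cam('wrist',s)
a=ray(C,(324,230),.04);b=ray(C,(337,282),.04);print(a,b,(a+b)/2,np.linalg.norm(a-b))
for q in [(222,281),(271,345),(265,375),(272,352)]: print(ray(C,q,.0 if q==(222,281) else .03).round(3))
delta([.5036,-.2139,.12],81.4)
E
```

```text
[ 0.47129528 -0.20993493  0.04      ] [ 0.5355521  -0.22042282  0.04      ] [ 0.50342369 -0.21517888  0.04      ] 0.06510710049701844
[ 0.496 -0.36   0.   ]
[ 0.589 -0.331  0.03 ]
[ 0.627 -0.357  0.03 ]
[ 0.599 -0.334  0.03 ]
shift [-82.9  18.4 139.9] turn -14.4
```

{"name": "step_arm", "arguments": {"targets": "-28 6 40 -5;-56 12 80 -10;-83 18 115 -14;-83 18 140 -14;-83 18 140 -14;-83 18 140 -14;-83 18 140 -14"}}

```text
t: 4.05
tcp_pos: [0.5042, -0.2163, 0.1216]
tool_rot: [0.079, 0.997, -0.001, 0.001]
force: [0.9, -0.3, 0.0]
finger_gap: 0.999
gripper_force: 0.0
```

```bash
python3 - <<'E'
from h import *
s,im=snap('wrist','w3.png');C=cam('wrist',s);print(s['tcp_pos'],s['t'])
for d in manip.mark_of('wrist','red_pawl_mid'): print(round(d['p'],2),np.round(d['position']),ray(C,d['position'],.02).round(4))
rects(C,'red_pawl_mid',.035)
delta([.5036,-.2145,.006],81.4)
E
```

```text
[ 0.50418409 -0.21629097  0.12159731] 4.05
0.98 [317. 214.] 9691 ((507.38873291015625, -215.4278564453125), (46.96260070800781, 136.144775390625), 81.14193725585938)
0.91 [14. 76.] 3265 ((375.3805236816406, -384.8000183105469), (32.514835357666016, 65.34004211425781), 66.03358459472656)
0.57 [166.  17.] 5035 ((368.017333984375, -276.3928527832031), (92.25198364257812, 30.095308303833008), 80.87338256835938)
shift [  1.2   2.3 115.7] turn -0.5
```

View pics/w3.png

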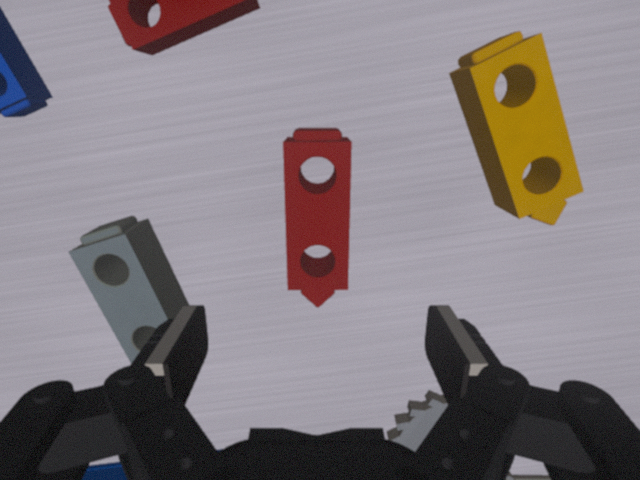

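The pawl is at (318,215), sockets (318,173) and (317,261), aligned with the tool and centred between the fingers. I'll descend and grip.

{"name": "step_arm", "arguments": {"targets": "1 2 35 -0.5;1 2 75 -0.5;1 2 105 -0.5;1 2 115 -0.5;1 2 115 -0.5;1 2 115 -0.5"}}

```text
t: 4.8
tcp_pos: [0.5038, -0.2149, 0.0062]
tool_rot: [0.075, 0.997, -0.001, 0.001]
force: [-0.3, 0.6, -0.4]
finger_gap: 1.001
gripper_force: 0.0
```

{"name": "step_arm", "arguments": {"targets": "0 0 0 0;0 0 0 0;0 0 0 0;0 0 0 0;0 0 0 0;0 0 0 0;0 0 0 0;0 0 0 0;0 0 0 0;0 0 0 0", "gripper": 1, "squeeze": 90}}

```text
t: 5.8
tcp_pos: [0.5028, -0.2141, 0.0048]
tool_rot: [0.075, 0.997, 0.0, -0.0]
force: [0.4, 0.8, -0.3]
finger_gap: -0.001
gripper_force: 0.0
```

{"name": "step_arm", "arguments": {"targets": "0 0 -30 0;0 0 -70 0;0 0 -110 0;0 0 -150 0;0 0 -150 0;0 0 -150 0;0 0 -150 0"}}

```text
t: 6.5
tcp_pos: [0.5018, -0.2134, 0.1538]
tool_rot: [0.075, 0.997, 0.001, -0.001]
force: [0.3, 0.4, -0.6]
finger_gap: 0.002
gripper_force: 0.0
```

```bash
python3 - <<'E'
from h import *
s,im=snap('wrist','w4.png');C=cam('wrist',s);print(s['tcp_pos'],s['tool_rot'],s['t'],s['finger_gap'],s['force'])
z=s['tcp_pos'][2]
for d in manip.mark_of('wrist','red_pawl_mid'): print(round(d['p'],2),np.round(d['position']),ray(C,d['position'],z+.014).round(4))
rects(C,'red_pawl_mid',z+.034)
E
```

```text
[ 0.50180966 -0.21341722  0.1538242 ] [ 7.52786463e-02  9.97161669e-01  6.52501464e-04 -1.14297935e-03] 6.5 0.0023734116368961822 [ 0.28476972  0.40887303 -0.62929549]
0.93 [318. 207.] [ 0.4664 -0.2069  0.1678]
0.93 [20. 54.] [ 0.3868 -0.3141  0.1678]
0.82 [199.  15.] [ 0.3841 -0.2408  0.1678]
0.94 [27. 69.] 5702 ((394.00067138671875, -300.8870849609375), (38.127323150634766, 22.72510528564453), 12.716452598571777)
0.83 [313. 206.] 7807 ((463.6974182128906, -208.185546875), (23.09783363342285, 65.06764221191406), 80.94385528564453)
0.72 [184.  23.] 5622 ((393.75469970703125, -236.96278381347656), (46.9337158203125, 19.064802169799805), 81.36955261230469)
```

View pics/w4.png

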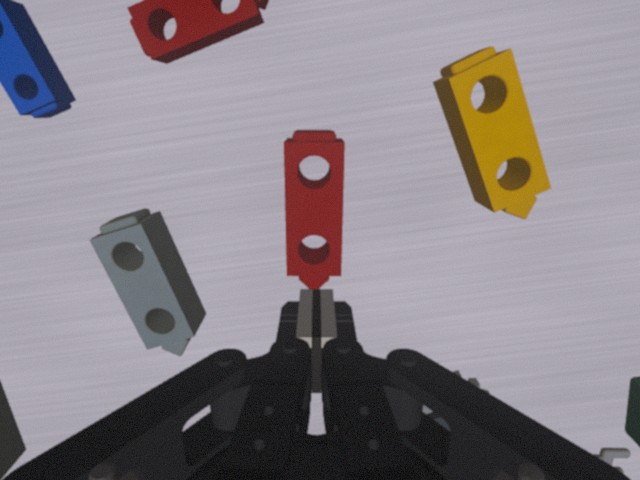

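The fingers shut on nothing: `finger_gap` is about 0 and the pawl still lies at (314,205) in the picture. Something is off between the tool pose and the picture, so I'll check where the gripper really is with the fixed cameras.

```bash
python3 - <<'E'
from h import *
s=manip.sense();C=cam('wrist',s)
print('tcp in wrist',proj(C,s['tcp_pos']))
for d in [(314,168),(314,248)]: print(ray(C,d,.04).round(4))
print(ray(C,(318,207),.02))
M=R.from_quat(s['tool_rot']).as_matrix()
for n in ['scene','side']:
    _,im=snap(n);Cn=cam(n,s);im=im.copy()
    a=proj(Cn,s['tcp_pos']);b=proj(Cn,np.array(s['tcp_pos'])-.1*M[:,2]);g=proj(Cn,[s['tcp_pos'][0],s['tcp_pos'][1],0]);print(n,a,b)
    cv2.line(im,tuple(a.astype(int)),tuple(b.astype(int)),(0,255,0),1);cv2.circle(im,tuple(a.astype(int)),3,(255,0,255),-1);cv2.circle(im,tuple(g.astype(int)),3,(0,255,255),-1)
    x,y=a.astype(int);x=min(max(x,130),510);y=min(max(y,130),350)
    c=cv2.resize(im[y-130:y+130,x-130:x+130],(400,400));cv2.imwrite(f'pics/{n}c.png',c[:,:,::-1])
cv2.imwrite('pics/both.png',np.hstack([cv2.imread('pics/scenec.png'),cv2.imread('pics/sidec.png')]))
E
```

```text
tcp in wrist [315.25001213 268.31208855]
[ 0.4683 -0.2095  0.04  ]
[ 0.5331 -0.2195  0.04  ]
[ 0.50440463 -0.21171226  0.02      ]
scene [239.13445616 239.79862466] [227.3814195  194.65103893]
side [386.63850411 228.59744472] [390.57099425 185.45592891]
```

View pics/both.png

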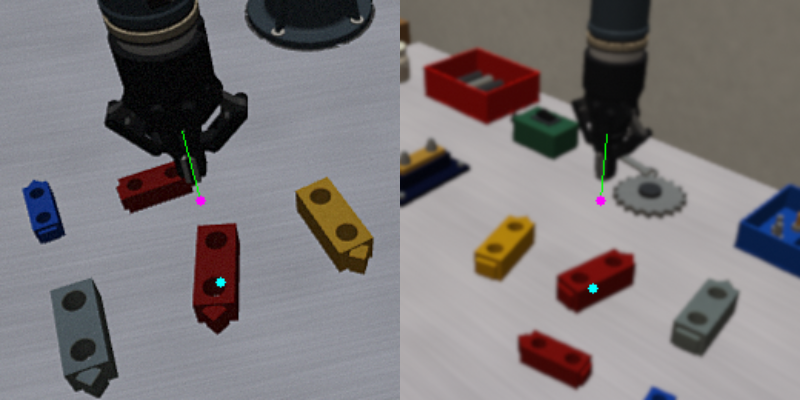

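In the scene crop the real fingertips are at (192,183), against the reported TCP (magenta) at (201,201). In the side crop they are at (199,178) against (201,201). So the tips sit well above the reported TCP, and the grip closed over the top of the pawl. I'll triangulate the offset.

```bash
python3 - <<'E'
from h import *
from scipy.optimize import least_squares
s=manip.sense();Cs=[cam('scene',s),cam('side',s)]
def tri(px): 
    r=least_squares(lambda P:np.concatenate([proj(c,P)-p for c,p in zip(Cs,px)]),[.5,-.2,.1]);return r.x.round(4),r.fun.round(1)
print('tip',tri([(233.8,228),(385.3,213.7)]),s['tcp_pos'])
print('pawl mid',tri([(251,282),(385,278)]))
# pawl reprojection from wrist estimate: sockets at top
for P in ([.469,-.2097,.04],[.534,-.2197,.04]): print([proj(c,P).round() for c in Cs])
E
```

```text
tip (array([ 0.5024, -0.2137,  0.1859]), array([ 1.7, -1.5,  2.8,  1.4])) [ 0.50219675 -0.21371392  0.15368594]
pawl mid (array([ 0.4999, -0.2153,  0.0277]), array([-1.7,  1.4, -2.4, -1. ]))
[array([249., 265.]), array([372., 278.])]
[array([248., 296.]), array([394., 267.])]
```

The tips really lie about 30 mm behind the reported TCP; the wrist view agrees, since they show at row 290 instead of 268. Horizontally everything agrees. So I'll open, go about 25 mm lower than before, watch the force, and grip.

{"name": "step_arm", "arguments": {"targets": "0 0 0 0;0 0 0 0;0 0 0 0;0 0 0 0;0 0 35 0;0 0 75 0;0 0 110 0;0 0 140 0;0 0 150 0;0 0 158 0;0 0 158 0", "gripper": 0}}

```text
t: 7.85
tcp_pos: [0.503, -0.2143, -0.0031]
tool_rot: [0.075, 0.997, -0.0, 0.0]
force: [0.5, -0.3, -0.2]
finger_gap: 0.997
gripper_force: 0.0
```

{"name": "step_arm", "arguments": {"targets": "0 0 4 0;0 0 8 0;0 0 12 0;0 0 12 0;0 0 12 0"}}

```text
t: 8.35
tcp_pos: [0.5029, -0.2141, -0.015]
tool_rot: [0.075, 0.997, -0.0, 0.0]
force: [-0.9, -1.4, 0.9]
finger_gap: 0.998
gripper_force: 0.0
```

{"name": "step_arm", "arguments": {"targets": "0 0 0 0;0 0 0 0;0 0 0 0;0 0 0 0;0 0 0 0;0 0 0 0;0 0 0 0;0 0 0 0", "gripper": 1, "squeeze": 90}}

```text
t: 9.15
tcp_pos: [0.5032, -0.2145, -0.0144]
tool_rot: [0.075, 0.997, -0.0, 0.001]
force: [0.4, 0.9, 5.3]
finger_gap: 0.512
gripper_force: 94.3
```

Gripped: opening 0.51 (about 44 mm, near the 46 mm width) at 94 N. Lift and look.

{"name": "step_arm", "arguments": {"targets": "0 0 -20 0;0 0 -50 0;0 0 -90 0;0 0 -120 0;0 0 -120 0;0 0 -120 0"}}

```text
t: 9.75
tcp_pos: [0.5023, -0.2137, 0.1046]
tool_rot: [0.075, 0.997, 0.0, -0.0]
force: [-0.9, 0.8, -3.7]
finger_gap: 0.517
gripper_force: 93.4
```

```bash
python3 - <<'E'
from h import *
s,im=snap('wrist','w5.png');C=cam('wrist',s);print(s['tcp_pos'],s['t'],s['finger_gap'],s['force'],s['gripper_force'])
delta([.5165,.207,.15],94)
E
```

```text
[ 0.50231522 -0.21373551  0.10460105] 9.75 0.5168842254316373 [-0.93869928  0.75875934 -3.68367707] 93.42033863067627
shift [ 48.4 417.8 -45.7] turn -12.6
```

View pics/w5.png

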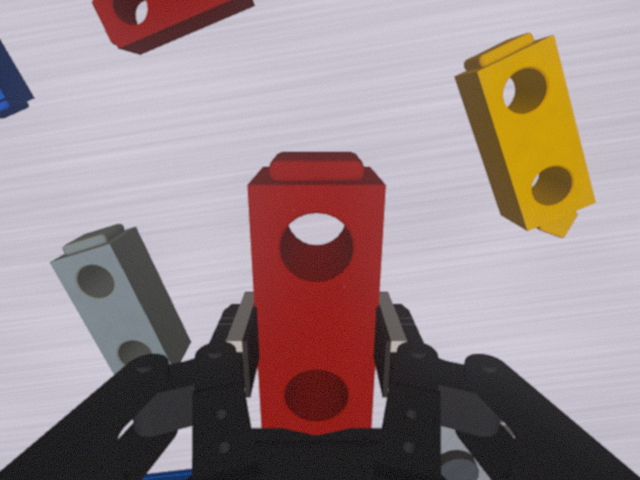

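The pawl is held level, with its sockets at (316,247) and (316,395) and the pads between them. Now I'll measure its offset in the tool and carry it over the pin block.

```bash
python3 - <<'E'
from h import *
s=manip.sense();C=cam('wrist',s);M=R.from_quat(s['tool_rot']).as_matrix();z=s['tcp_pos'][2]+.0544
P=[ray(C,p,z) for p in [(316.5,247),(316.5,395)]];t=[M.T@(p-s['tcp_pos']) for p in P];print(np.round(t,4),np.mean(t,0))
E
```

```text
[[ 0.0323  0.0006 -0.0543]
 [-0.0315  0.0006 -0.0545]] [ 0.00039387  0.00063215 -0.05439828]
```

{"name": "step_arm", "arguments": {"targets": "5 42 0 -1;10 84 0 -3;15 126 0 -4;20 168 0 -5;25 210 0 -7;30 252 0 -8;35 294 0 -9;40 336 0 -11;45 378 0 -12;48 418 0 -12.6;48 418 0 -12.6;48 418 0 -12.6"}}

```text
t: 11.0
tcp_pos: [0.5161, 0.2069, 0.1026]
tool_rot: [-0.036, 0.999, -0.001, -0.002]
force: [0.0, -0.4, -3.9]
finger_gap: 0.517
gripper_force: 93.6
```

```bash
python3 - <<'E'
from h import *
s,im=snap('wrist','w6.png');C=cam('wrist',s);print(s['tcp_pos'],s['t'],s['finger_gap'])
for n in ['scene','side']:
    _,i2=snap(n,n+'6.png')
    for q in ['red_pawl_mid','pin_seat']: print(n,q,[(round(d['p'],2),np.round(d['position'])) for d in manip.mark_of(n,q)])
    Cn=cam(n,s);M=R.from_quat(s['tool_rot']).as_matrix();print(proj(Cn,s['tcp_pos']-.0344*M[:,2]),proj(Cn,[.5165,.207,.04]))
delta([.5165,.207,.08],94)
a=cv2.imread('pics/scene6.png')[100:360,360:640];b=cv2.imread('pics/side6.png')[90:350,130:410]
cv2.imwrite('pics/both6.png',cv2.resize(np.hstack([a,b]),(800,371)))
E
```

```text
[0.51611413 0.20686884 0.10262241] 11.0 0.5169283649203941
scene red_pawl_mid [(0.95, array([489., 208.])), (0.91, array([211., 226.])), (0.68, array([137., 245.])), (0.32, array([323., 252.]))]
scene pin_seat [(0.56, array([474., 240.]))]
[488.51345827 207.43243614] [474.1906398  243.13890256]
side red_pawl_mid [(0.87, array([355., 329.])), (0.85, array([268., 170.])), (0.79, array([417., 371.]))]
side pin_seat [(0.72, array([270., 206.]))]
[264.91554086 169.54749107] [267.48572979 201.71644514]
shift [ 1.5  1.9 24.8] turn -0.1
```

View pics/both6.png

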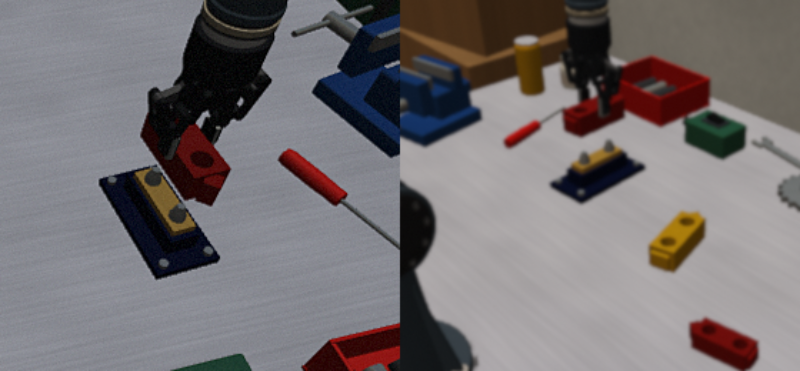

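The pawl is held above the block, with stud tips at (153,172) and (177,209) in the scene half and (585,155) and (609,143) in the side half. I'll check the seat estimate against those tips.

```bash
python3 - <<'E'
from h import *
from scipy.optimize import least_squares
s=manip.sense();Cs=[cam('scene',s),cam('side',s)]
def tri(px): 
    r=least_squares(lambda P:np.concatenate([proj(c,P)-p for c,p in zip(Cs,px)]),[.5,.2,.1]);return r.x.round(4),r.fun.round(1)
a=tri([(467,220.4),(259.5,198.5)]);b=tri([(484,246.3),(276.3,190)]);print(a,b,(a[0]+b[0])/2)
E
```

```text
(array([0.4834, 0.1994, 0.0683]), array([-0.4,  0.5, -0.7, -0.7])) (array([0.5462, 0.2043, 0.0671]), array([-0.2,  0.3, -0.4, -0.3])) [0.5148  0.20185 0.0677 ]
```

The seat estimate holds within the capture range of the tapered studs; the side camera biases the pawl by the same amount. I'll descend gently.

{"name": "step_arm", "arguments": {"targets": "0 0 20 0;0 0 35 0;0 0 42 0;0 0 48 0;0 0 52 0;0 0 52 0;0 0 52 0"}}

```text
t: 12.05
tcp_pos: [0.5186, 0.2064, 0.0533]
tool_rot: [-0.035, 0.999, 0.0, 0.0]
force: [0.3, -0.1, -3.0]
finger_gap: 0.509
gripper_force: 93.6
```

```bash
python3 - <<'E'
from h import *
s,im=snap('wrist','w7.png');print(s['tcp_pos'],s['t'],s['finger_gap'],s['force'],s['ft_torque'])
E
```

```text
[0.51855945 0.20643218 0.05330794] 12.05 0.5092060455813076 [ 0.26699903 -0.05936802 -3.04505451] [-0.02080483  0.01757818  0.00062117]
```

View pics/w7.png

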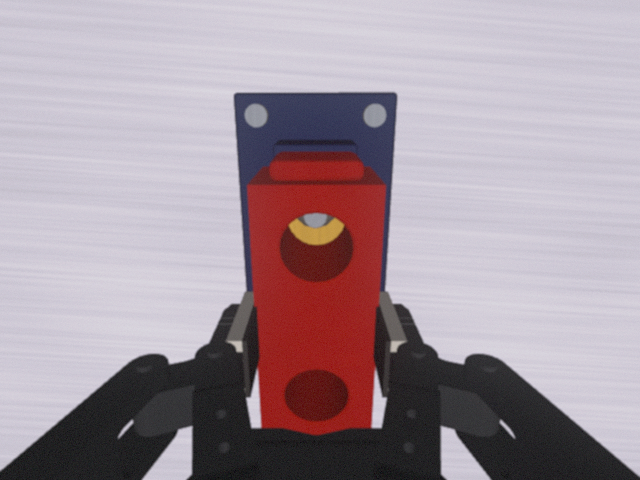

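Through the near socket the stud tip shows centred at (316,219), where it should be at (317,218), so the alignment is within about 1 mm. Now press home.

{"name": "step_arm", "arguments": {"targets": "0 0 5 0;0 0 10 0;0 0 14 0;0 0 17 0;0 0 19 0;0 0 21 0;0 0 23 0;0 0 25 0;0 0 27 0;0 0 28 0;0 0 28 0;0 0 28 0", "squeeze": 110}}

```text
t: 13.3
tcp_pos: [0.5179, 0.2063, 0.0263]
tool_rot: [-0.035, 0.999, -0.0, -0.0]
force: [-1.4, -1.1, 8.2]
finger_gap: 0.506
gripper_force: 120.0
```

{"name": "step_arm", "arguments": {"targets": "0 0 1 0;0 0 2 0;0 0 3 0;0 0 3 0;0 0 3 0"}}

```text
t: 13.8
tcp_pos: [0.5179, 0.2063, 0.0257]
tool_rot: [-0.035, 0.999, -0.0, 0.0]
force: [-6.8, -1.9, 25.0]
finger_gap: 0.507
gripper_force: 122.0
```

It is seated: the force rises to 25 N at TCP z 0.0257 (0.0256 expected). I'll ease off, release and retreat.

{"name": "step_arm", "arguments": {"targets": "0 0 -3 0;0 0 -3 0"}}

```text
t: 14.0
tcp_pos: [0.5189, 0.2065, 0.0258]
tool_rot: [-0.035, 0.999, 0.0, 0.001]
force: [-0.9, -0.4, 11.0]
finger_gap: 0.51
gripper_force: 119.9
```

{"name": "step_arm", "arguments": {"targets": "0 0 0 0;0 0 0 0;0 0 0 0;0 0 0 0;0 0 0 0;0 0 0 0;0 0 -20 0;0 0 -50 0;0 0 -90 0;0 0 -120 0;0 0 -120 0;0 0 -120 0", "gripper": 0}}

```text
t: 15.2
tcp_pos: [0.5183, 0.2064, 0.1455]
tool_rot: [-0.035, 0.999, 0.0, 0.001]
force: [-0.6, -0.4, -0.1]
finger_gap: 1.0
gripper_force: 0.0
```

```bash
python3 - <<'E'
from h import *
s,im=snap('wrist','w8.png');C=cam('wrist',s);print(s['tcp_pos'],s['t'],s['finger_gap'],s['force'])
for d in manip.mark_of('wrist','red_pawl_mid'): print(round(d['p'],2),np.round(d['position']),ray(C,d['position'],.06).round(4))
rects(C,'red_pawl_mid',.08)
for n in ['scene','side']:
    snap(n,n+'8.png');Cn=cam(n,s)
    print(n,[(round(d['p'],2),np.round(d['position'],1)) for d in manip.mark_of(n,'red_pawl_mid')],[proj(Cn,[.5175,.2065,z]).round(1) for z in (.06,.07)])
a=cv2.imread('pics/scene8.png')[150:330,400:560];b=cv2.imread('pics/side8.png')[120:300,190:350]
cv2.imwrite('pics/both8.png',cv2.resize(np.hstack([a,b]),(800,450),interpolation=cv2.INTER_CUBIC))
E
```

```text
[0.51827705 0.20639963 0.1454592 ] 15.2 0.9996132388036514 [-0.59098238 -0.36083869 -0.07450352]
0.97 [316. 222.] [0.5194 0.2064 0.06  ]
0.73 [320. 223.] 10901 ((521.4588012695312, 207.1392364501953), (133.04330444335938, 46.84040069580078), 3.9736874103546143)
scene [(0.98, array([135.9, 247.3])), (0.82, array([209.9, 230.9])), (0.69, array([477.9, 234.2]))] [array([476.9, 236.8]), array([478.3, 233.3])]
side [(0.92, array([268.2, 195.4])), (0.64, array([354.6, 328.2])), (0.56, array([419.8, 370.4]))] [array([267.4, 195.2]), array([267.1, 192. ])]
```

View pics/both8.png

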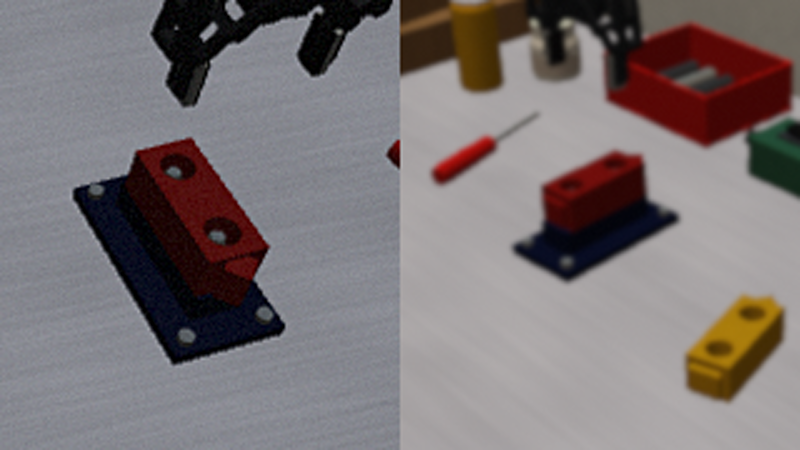

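The red pawl sits level on both studs, with the stud tips visible in its sockets at (175,172) and (218,237). No brass shows beneath it and the gripper is clear, so I'm handing in.

```bash
python3 -c "
from station import manip
print(manip.sign_off())"
```

```text
the job is handed in; nothing more can be done
None
```

The red pawl is pressed home on both studs, level and released, with the lock plate flush under it and the yellow pawl never touched; I handed the job in at about 15 s, and the sign-off gave no verdict.

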